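# Shut the draught shield and tare the balance

## Task

The analytical balance stands with an empty beaker on its pan and the left glass door of its draught shield open. With the fingertips, gently push that door's white grip forward, towards the keypad, until the door is fully shut, and only then lightly press the tare key (the wide bar key in the middle of the row in front of the display) right down and let it come back up. Leave the beaker, the round keys, the right door and everything that stands around the balance as they are.

Things in the scene. Friction and masses are not known exactly. Their poses are not given: they have to be found in the camera images.
- balance: White analytical balance, fixed, 352 deep (x) x 210 wide (y) x 217 mm high. Origin: centre of its underside; x from keypad to back, y to the left seen from the keypad, z up. x -176 to -72 mm: low control panel rising 10 degrees to the back (44 to 62 mm high), five keys in front of a dark display. Behind it the glass draught shield, then a closed rear housing (x 81 to 175, y +-88, top 215 mm).
- shield_top (a point): Middle of the top of the draught shield, 217 mm up. The shield covers balance x -85 to 80 mm, y -104 to 104 mm: fixed front and top panes, a sliding glass door on the left (+y) and one on the right (-y). Shut doors span x -74 to 78 mm; an opened door slides back beside the rear housing.
- left_door (a joint): Opening of the left door, m: 0 = fully shut (front edge strip against the front post), grows as the door slides back along the balance's +x, to 0.12. It stands 0.05 to 0.10 open at the start. It slides with about 1.2 N of friction and stays where it is left.
- left_door_grip (a point): Middle of the top edge of the left door's white grip, 206 mm up; moves with the door (balance x = -62 mm + opening, y = 117.5 mm). The grip is an upright fin 9 mm thick in x, 102 to 133 mm in y (31 mm out from the glass), 148 to 206 mm high; its foot plate on the glass is 18 mm long in x, 4 mm thick. Free space behind (+x) and outside it.
- right_door (a joint): Opening of the right door, m: 0 = shut. It is shut at the start and must stay so; it has the same grip, mirrored.
- tare_key (a joint): Travel of the tare key, m: 0 = up, 0.0035 = fully down; counts as pressed beyond 0.002. A spring takes 1.2 N to start and 4 N fully down and brings it back up. It moves at right angles to the sloping panel.
- tare_key_top (a point): Centre of the top face of the tare key, a white bar key 16 mm (balance x) by 44 mm (balance y), standing 7 mm above the panel, 55.5 mm above the worktop and 150 mm in front of the balance's origin (balance x = -150 mm, y = 0); it is 65 mm in front of the draught shield.
- key_1 (a joint): Travel of the round key (15 mm across) 80 mm to the left (balance +y) of the tare key, m: 0 = up, 0.0035 = down. Not to be pressed.
- key_2 (a joint): The same for the round key 48 mm to the left of the tare key. Not to be pressed.
- key_3 (a joint): The same for the round key 48 mm to the right (balance -y) of the tare key. Not to be pressed.
- key_4 (a joint): The same for the round key 80 mm to the right of the tare key. Not to be pressed.
- beaker: Clear empty beaker, 54 mm across, 69 mm high, upright on the round steel pan (84 mm across, top at 78 mm) inside the draught shield. Origin: centre of its underside. To be left alone.
- vial: Small glass vial with a white cap, 22 mm across, 50 mm high, on the worktop to the left of the balance. Origin: centre of its underside. To be left alone.
- amber_bottle: Small amber bottle with a black cap, 48 mm across, 92 mm high, on the worktop to the left of the balance. Origin: centre of its underside. To be left alone.
- tweezers: Steel tweezers, 124 x 19 x 8 mm, lying on the worktop to the right of the keypad. Origin: centre of the underside; x along the length. To be left alone.

How it is judged:
By the outcome, as a careful person would: the job done as asked, in the order asked, and still so for the second after the job is handed in, with the robot touching nothing.
It also fails if it takes over 45 s, if anything falls off the work surface, if the arm or the gripper's body presses on something with over 40 N, if the wrist force passes 120 N, or if a joint passes its speed limit or range.

## Robot

A 7-joint arm with a two-finger parallel gripper is mounted at the origin on a cart in front of the work surface, level with it; the furniture and walls round the work are solid. World frame = base frame: x ahead of the robot, y to its left, z up, the work surface at z = 0. Lengths are in m, angles in rad, forces in N, time in s.
With the tool pointing down it reaches from about 0.425 to 1.025 m from the base axis. Payload 3.6 kg.
Tool frame: the origin (TCP) lies on the centre line of the jaws, within the pads' length; the fingertips stand 8 mm ahead of it and the grasp point (between the pads) lies 11 mm behind it (robot.tip_extent is the distance from the TCP to the fingertips, in m); z points along the fingers, y is the line along which they close (so a half turn about z gives the same grasp; the last joint's range is limited). The gripper opens to 85 mm and grips with 20 to 120 N. Pads are 22 mm wide; open, the fingers measure 114 mm over their backs; the gripper's body (76 mm by 85 mm) begins 54 mm behind the grasp point. The pads swing forward as they close: fully open they stand 13 mm farther back than shut.
Start: joints at [1.246, 0.591, 0.048, 1.609, -0.033, 0.943, -0.034], TCP at [0.167, -0.706, 0.239] pointing down, gripper open.
Joint ranges: [-2.69, 2.69], [-0.47, 2.24], [-1.27, 1.36], [0.19, 2.51], [-1.53, 4.68], [0.08, 2.07], [-3.09, 3.09]. Speed limits (rad/s): [2.57, 2.57, 3.14, 3.14, 3.14, 3.14, 3.14].

## Interface

Orientations are given as a 3x3 rotation matrix whose columns are the frame's x, y, z axes.
In Python, from plant import robot, imaging gives the robot as it stands.
- The arm moves only by the tool step_arm, never from a script. Its argument "steps" is one flat list of numbers, 5 for each row, row after row: the opening, from 0 (shut) to 1 (fully open), then the shift along the tool's x, y, z in m, then the turn about the tool's z in degrees. In form: [jaw, tx, ty, tz, twist, jaw, tx, ty, tz, twist, ...]. A call has 1 to 5 rows; each row shifts and turns the commanded pose from where the row before left it, along the tool's axes as they then stand; what a row does not reach is not made up. A row lasts 1/12 s, in which the tool goes at most 41.7 mm and 7.16 degrees, less where a joint would pass 70% of its speed; a pose out of reach is approached as far as the arm can. A call is refused whole if a number of a shift passes 0.0417 or a number of a turn 7.16, either way. A call with a gripper value outside its range is refused whole. The fingers move at their own pace and stop on an object; "force" is the grip in N (left out, the last holds). Time passes only in rows, so rows that do not move let the fingers close. It gives the time, the measured TCP pose, the force, the opening and the grip force at its end, in the units of the state.
- robot.read_state(): the state, without advancing time (a new reading comes with each control period).
- imaging.capture(name): name is "scene" or "side" or "wrist"; returns a dict with "img" (384x512x3 uint8, red, green, blue), "z_map" (384x512 float32, m along the optical axis (not along the pixel's ray), 0 where there is no reading), "fx", "fy", "cx", "cy" (pixels), "extrinsics" (4x4, takes a point from world to camera coordinates); the wrist camera has in their place "hand_eye" (4x4, takes a point from camera to tool coordinates, whose origin is the TCP and whose axes are the flange's). Camera axes: x right, y up, looking along -z (the intrinsics and any distortion apply to the point x, -y, -z); pixel columns grow to the right and rows downward; lengths in m; the calibration is good to about 2 mm. The wrist camera is an equidistant fisheye: a pixel r from the principal point sees the ray r / f radians off the axis. A picture is of the moment at which its call begins: read the wrist's pose just before it.
- robot.finish_job(): hands the job in; it is judged then, once.
The state is a dict: "time_s": time; "joints": joint angles; "dq": joint speeds; "tau": joint torques, N m; "position": TCP position; "tool_rot": TCP orientation; "ft_force": force on the tool from outside, world axes, zero at the start; "wrist_torque": the same for the moment, N m; "grip_width": finger opening in m; "grip_force": force on a finger pad.
Only numpy, scipy, OpenCV 4.12 (cv2) and the standard library are available. Lean on these libraries where they do the work, as an engineer would, in place of code of your own. Each camera call takes 0.05 s, during which the arm holds its last target. There are 200 camera calls.

## Working session

There is one attempt and no reset: what is moved stays moved. The work goes in short steps, Python scripts to look and compute and a tool call to move; the robot and the scene stay as the last step left them, time stands still between calls to the robot, and variables do not carry over. Pictures are saved under pics/ and viewed, at most 10 in all, crops included, and the job is handed in when it is done.

Besides the shell and the picture viewer there is one more tool, called in YAML: its name, and indented under it one key for each argument. step_arm: Moves the arm, as the interface text tells. Its arguments: {"type":"object","properties":{"steps":{"type":"array"},"force":{"type":"number"}},"required":["steps"]}

```bash
mkdir -p pics; cat > h.py <<'E'
import numpy as np, cv2
from plant import robot, imaging
def cap(n,save=None):
    c=imaging.capture(n)
    if save: cv2.imwrite('pics/'+save+'.png',c['img'][:,:,::-1])
    return c
def cloud(c):
    z=c['z_map'];v,u=np.mgrid[:z.shape[0],:z.shape[1]]
    p=np.stack([(u-c['cx'])/c['fx']*z,-(v-c['cy'])/c['fy']*z,-z,np.ones_like(z)],-1)
    w=p@np.linalg.inv(c['extrinsics']).T
    w=w[...,:3].copy(); w[z==0]=np.nan
    return w
E
python3 - <<'E'
from h import *
s=robot.read_state();print({k:np.round(v,3).tolist() for k,v in s.items()})
for n in('scene','side'):
    c=cap(n,n); np.savez(n,w=cloud(c),img=c['img']); print(n,np.round(c['extrinsics'],3).tolist(),c['fx'],[k for k in c])
    
a=[cv2.imread('pics/%s.png'%n) for n in('scene','side')]
E
```

```text
{'time_s': 0.0, 'joints': [1.245, 0.592, 0.048, 1.61, -0.033, 0.943, -0.034], 'dq': [-0.001, 0.002, -0.0, 0.001, -0.001, -0.0, 0.002], 'tau': [-0.0, -54.869, 1.547, -19.812, 0.009, 0.009, 0.0], 'position': [0.166, -0.705, 0.238], 'tool_rot': [[0.973, 0.23, -0.001], [0.23, -0.973, 0.002], [-0.0, -0.002, -1.0]], 'ft_force': [-1.061, 0.772, 0.43], 'wrist_torque': [0.015, 0.02, -0.068], 'grip_force': 0.0, 'grip_width': 0.085}
scene [[-0.845, -0.536, 0.006, 0.309], [0.227, -0.348, 0.91, -0.343], [-0.485, 0.769, 0.415, -0.599], [0.0, 0.0, 0.0, 1.0]] 452.5358179222838 ['img', 'z_map', 'fx', 'fy', 'cx', 'cy', 'extrinsics']
side [[-0.866, -0.499, -0.022, 0.317], [0.319, -0.585, 0.745, -0.438], [-0.385, 0.639, 0.666, -0.801], [0.0, 0.0, 0.0, 1.0]] 459.5915760773979 ['img', 'z_map', 'fx', 'fy', 'cx', 'cy', 'extrinsics']
```

View pics/scene.png

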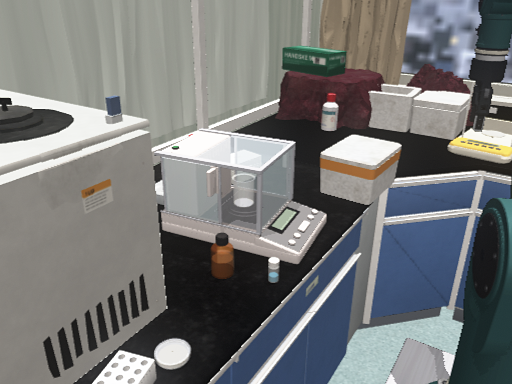

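View pics/side.png

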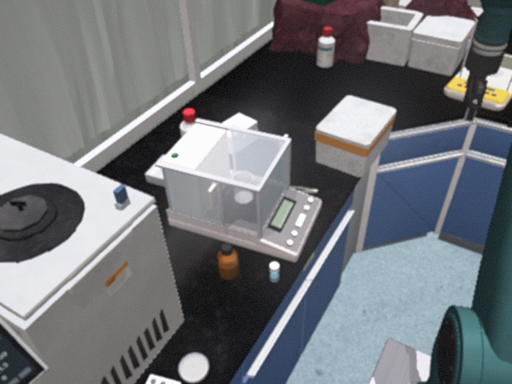

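The scene view shows the balance with its keypad to the right, the grip at about (212,182) and the tare key at about (303,227). The vial is at (273,270) and the amber bottle at (222,256). I'll zoom in on both views.

```bash
python3 - <<'E'
from h import *
a=cv2.imread('pics/scene.png')[120:265,150:340]; b=cv2.imread('pics/side.png')[110:265,150:340]
A=cv2.resize(a,None,fx=4,fy=4,interpolation=cv2.INTER_CUBIC);B=cv2.resize(b,None,fx=4,fy=4,interpolation=cv2.INTER_CUBIC)
cv2.imwrite('pics/sc4.png',A);cv2.imwrite('pics/si4.png',B[:600])
for n,pts in(('scene',[(303,227),(212,182),(222,238),(273,261),(281,214),(175,145),(315,212)]),('side',[(300,220),(212,188),(227,247),(274,265),(195,145),(160,176)])):
    w=np.load(n+'.npz')['w']
    for u,v in pts: print(n,u,v,np.round(np.nanmedian(w[v-1:v+2,u-1:u+2].reshape(-1,3),0),3))
E
```

```text
scene 303 227 [ 0.435 -0.319  0.055]
scene 212 182 [ 0.59  -0.187  0.178]
scene 222 238 [ 0.527 -0.131  0.09 ]
scene 273 261 [ 0.427 -0.169  0.05 ]
scene 281 214 [ 0.503 -0.334  0.062]
scene 175 145 [ 0.744 -0.247  0.215]
scene 315 212 [ 0.446 -0.404  0.054]
side 300 220 [ 0.44  -0.327  0.055]
side 212 188 [ 0.59  -0.185  0.204]
side 227 247 [ 0.531 -0.139  0.09 ]
side 274 265 [ 0.429 -0.174  0.047]
side 195 145 [ 0.711 -0.288  0.214]
side 160 176 [ 0.883 -0.317  0.028]
```

View pics/sc4.png

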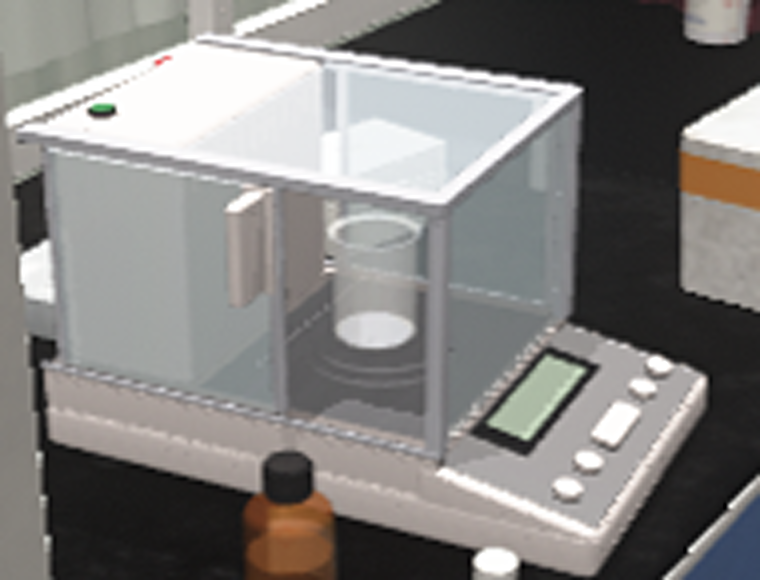

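View pics/si4.png

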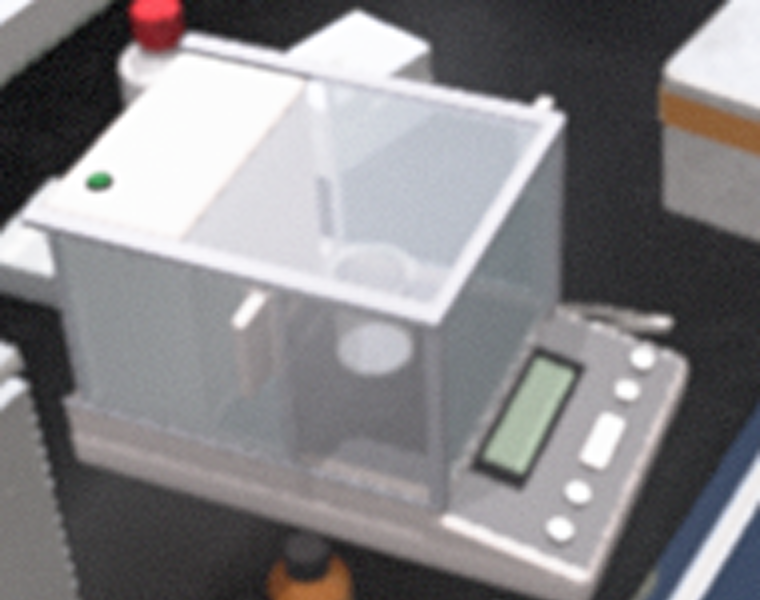

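The crops show all five keys clearly. In the scene crop the tare key is at (616,424) and the grip top at about (250,196). In the side crop they are at (603,441) and (253,308). I'll fit the balance pose and door opening by reprojection.

```bash
python3 - <<'E'
from h import *
from scipy.optimize import least_squares
K=[(-.150,y,.0555) for y in(.08,.048,0,-.048,-.08)]
obs={'scene':((150,120),[(568,488),(588,460),(616,422),(643,387),(660,365)],(250,196)),
     'side':((150,110),[(560,528),(578,491),(603,439),(627,389),(643,357)],(253,308))}
C={n:imaging.capture(n) for n in obs}
def proj(c,P):
    q=np.c_[P,np.ones(len(P))]@c['extrinsics'].T
    return np.c_[c['cx']+c['fx']*q[:,0]/-q[:,2],c['cy']+c['fy']*q[:,1]/q[:,2]]
def W(p,P):
    P=np.array(P);c,s=np.cos(p[2]),np.sin(p[2])
    return np.c_[p[0]+c*P[:,0]-s*P[:,1],p[1]+s*P[:,0]+c*P[:,1],P[:,2]]
def res(p,names=('scene','side')):
    r=[]
    for n in names:
        o,k,g=obs[n]
        m=(np.array(k+[g])+.5)/4-.5+o
        r.append(proj(C[n],W(p,K+[(-.062+p[3],.1175,.206)]))-m)
    return np.ravel(r)
for nm in(('scene','side'),('scene',),('side',)):
    r=least_squares(res,[.6,-.3,0,.07],args=(nm,));p=r.x
    print(nm,np.round(p,4),np.round(r.fun.reshape(-1,2),1).tolist())
    print(' tare',W(p,[K[2]]).round(4),'grip',W(p,[(-.062+p[3],.1175,.206)]).round(4))
    print(' depth chk yaw: shut grip',W(p,[(-.062,.1175,.206)]).round(4))
E
```

```text
('scene', 'side') [ 0.5872 -0.3082  0.1293  0.0811] [[-0.3, -0.6], [-0.1, -0.3], [0.0, -0.3], [-0.1, -0.4], [-0.1, -0.4], [-0.1, 0.6], [0.0, 0.2], [0.0, 0.3], [0.2, 0.1], [0.3, 0.2], [0.2, 0.3], [0.0, -0.0]]
 tare [[ 0.4384 -0.3275  0.0555]] grip [[ 0.591  -0.1892  0.206 ]]
 depth chk yaw: shut grip [[ 0.5106 -0.1997  0.206 ]]
('scene',) [ 0.5864 -0.308   0.1243  0.0812] [[-0.3, -0.3], [-0.1, -0.1], [0.2, -0.1], [0.2, -0.1], [0.2, -0.1], [-0.1, 0.7]]
 tare [[ 0.4376 -0.3266  0.0555]] grip [[ 0.5909 -0.189   0.206 ]]
 depth chk yaw: shut grip [[ 0.5103 -0.1991  0.206 ]]
('side',) [ 0.5878 -0.3081  0.1335  0.081 ] [[-0.0, -0.0], [-0.0, 0.0], [0.1, -0.1], [0.1, -0.0], [-0.1, 0.1], [0.0, -0.0]]
 tare [[ 0.4391 -0.328   0.0555]] grip [[ 0.591  -0.1891  0.206 ]]
 depth chk yaw: shut grip [[ 0.5107 -0.1999  0.206 ]]
```

step_arm:
  steps: [0,0,0,-0.035,5.9,0,0,0,-0.035,0,0,0.026,-0.0234,0,0,0,0.026,-0.0234,0,0,0,0.026,-0.0234,0,0]
  force: 20

```text
time_s: 0.62
position: [0.235, -0.6257, 0.31]
tool_rot: [[0.992, 0.126, 0.001], [0.126, -0.992, -0.001], [0.0, 0.002, -1.0]]
ft_force: [0.6, -0.5, -0.2]
grip_width: 0.0254
grip_force: 0.0
```

step_arm:
  steps: [0,0.026,-0.0234,0,0,0,0.026,-0.0234,0,0,0,0.026,-0.0234,0,0,0,0.026,-0.0234,0,0,0,0.026,-0.0234,0,0]

```text
time_s: 1.03
position: [0.3495, -0.4916, 0.3092]
tool_rot: [[0.992, 0.128, -0.0], [0.128, -0.992, 0.0], [-0.0, -0.0, -1.0]]
ft_force: [0.2, 0.3, 0.0]
grip_width: 0.0
grip_force: 0.0
```

step_arm:
  steps: [0,0.026,-0.0234,0,0,0,0.026,-0.0234,0,0,0,0.026,-0.0234,0,0,0,0.026,-0.0234,0,0,0,0.026,-0.0234,0,0]

```text
time_s: 1.45
position: [0.4634, -0.359, 0.3092]
tool_rot: [[0.992, 0.128, -0.0], [0.128, -0.992, 0.0], [-0.0, -0.0, -1.0]]
ft_force: [-0.0, 0.4, 1.0]
grip_width: 0.0
grip_force: 0.0
```

step_arm:
  steps: [0,0.026,-0.0234,0,0,0,0.026,-0.0234,0,0,0,0.026,-0.0234,0,0,0,0.026,-0.0234,0,0,0,0.026,-0.0234,0,0]

```text
time_s: 1.87
position: [0.5772, -0.2263, 0.3092]
tool_rot: [[0.992, 0.128, -0.0], [0.128, -0.992, -0.0], [-0.0, -0.0, -1.0]]
ft_force: [-0.2, -1.3, 0.1]
grip_width: -0.0002
grip_force: 0.0
```

step_arm:
  steps: [0,0.026,-0.0234,0,0,0,0.026,-0.0234,0,0,0,0,0,0,0,0,0,0,0,0]

```text
time_s: 2.2
position: [0.6236, -0.1712, 0.3089]
tool_rot: [[0.991, 0.134, 0.0], [0.134, -0.991, 0.001], [0.0, -0.001, -1.0]]
ft_force: [-0.8, 0.5, -0.4]
grip_width: -0.0001
grip_force: 0.0
```

step_arm:
  steps: [0,0,0.004,0.03,0,0,0,0,0.03,0,0,0,0,0.015,0,0,0,0,0,0]

```text
time_s: 2.53
position: [0.6184, -0.18, 0.23]
tool_rot: [[0.992, 0.126, -0.009], [0.126, -0.992, 0.001], [-0.009, -0.002, -1.0]]
ft_force: [-0.6, 0.0, -0.2]
grip_width: 0.0001
grip_force: 0.0
```

```bash
python3 - <<'E'
from h import *
A=cap('scene')['img'][60:260,130:340,::-1];B=cap('side')['img'][60:260,130:340,::-1]
cv2.imwrite('pics/n1.png',cv2.resize(np.hstack([A,B]),(798,380),interpolation=cv2.INTER_CUBIC))
E
```

```text
(no output)
```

View pics/n1.png

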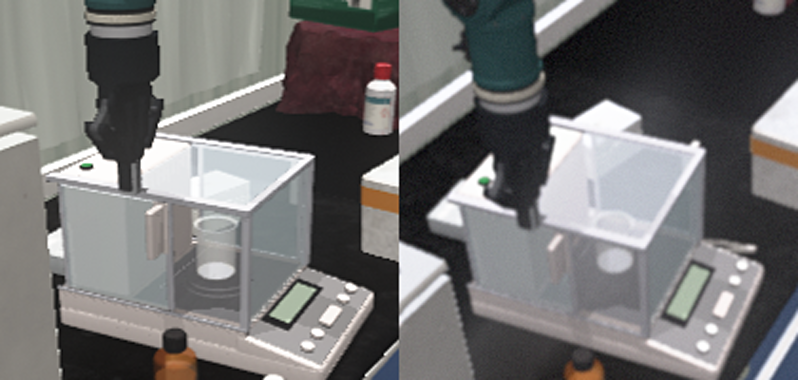

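The fingertips are above and behind the grip, clear of the shield edge. Next I descend a little further out.

step_arm:
  steps: [0,0,-0.004,0.015,0,0,0,0,0.015,0,0,0,0,0.01,0,0,0,0,0,0]

```text
time_s: 2.97
position: [0.6213, -0.1751, 0.1937]
tool_rot: [[0.992, 0.128, -0.002], [0.128, -0.992, -0.0], [-0.002, -0.0, -1.0]]
ft_force: [-0.8, 0.2, 0.0]
grip_width: -0.0005
grip_force: 0.0
```

```bash
python3 - <<'E'
from h import *
p,r,f=[],[],[]
for i in range(3):
    imaging.capture('scene'); s=robot.read_state(); p.append(s['position']);f.append(s['ft_force'])
p=np.array(p);d=p-[.5872,-.3082,0];c,s=np.cos(.1293),np.sin(.1293)
print(p.round(4),np.c_[c*d[:,0]+s*d[:,1],-s*d[:,0]+c*d[:,1]].round(4),np.round(f,1))
A=cap('scene')['img'][90:230,160:280,::-1];B=cap('side')['img'][90:230,160:280,::-1]
cv2.imwrite('pics/n2.png',cv2.resize(np.hstack([A,B]),(798,465),interpolation=cv2.INTER_CUBIC))
E
```

```text
[[ 0.6219 -0.1752  0.1945]
 [ 0.6225 -0.1753  0.1952]
 [ 0.6229 -0.1753  0.1956]] [[0.0516 0.1274]
 [0.0522 0.1272]
 [0.0525 0.1272]] [[ 0.2 -1.1  0.8]
 [ 0.2 -0.2  0.1]
 [-0.1 -0.  -0.7]]
```

View pics/n2.png

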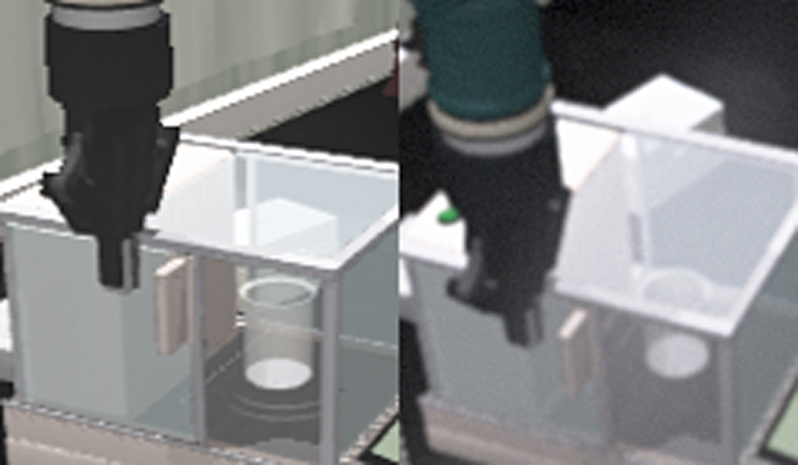

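The fingers sit behind the grip (150–190, 300 in the left view) with a gap of about 18 mm, clear of the glass. Now I push slowly along tool -x.

step_arm:
  steps: [0,-0.005,0,0.003,0,0,-0.005,0,0,0,0,-0.004,0,0,0,0,-0.003,0,0,0,0,-0.003,0,0,0]

```text
time_s: 3.63
position: [0.6023, -0.1773, 0.1914]
tool_rot: [[0.992, 0.129, 0.001], [0.129, -0.992, -0.0], [0.001, 0.0, -1.0]]
ft_force: [1.9, 0.8, -0.7]
grip_width: -0.0002
grip_force: 0.7
```

step_arm:
  steps: [0,-0.004,0,0,0,0,-0.005,0,0,0,0,-0.005,0,0,0,0,-0.005,0,0,0,0,-0.005,0,0,0]

```text
time_s: 4.05
position: [0.5781, -0.1806, 0.1914]
tool_rot: [[0.992, 0.128, 0.0], [0.128, -0.992, -0.0], [0.0, 0.0, -1.0]]
ft_force: [0.7, -1.2, 0.1]
grip_width: 0.0001
grip_force: 0.7
```

step_arm:
  steps: [0,-0.005,0,0,0,0,-0.005,0,0,0,0,-0.005,0,0,0,0,-0.005,0,0,0,0,-0.005,0,0,0]

```text
time_s: 4.47
position: [0.5533, -0.1839, 0.1914]
tool_rot: [[0.992, 0.128, 0.0], [0.128, -0.992, -0.0], [0.0, 0.0, -1.0]]
ft_force: [2.6, -1.2, -0.1]
grip_width: 0.0001
grip_force: 0.7
```

step_arm:
  steps: [0,-0.005,0,0,0,0,-0.005,0,0,0,0,-0.004,0,0,0,0,-0.004,0,0,0,0,0,0,0,0]

```text
time_s: 4.88
position: [0.5344, -0.1859, 0.1912]
tool_rot: [[0.992, 0.128, -0.002], [0.128, -0.992, 0.0], [-0.002, -0.001, -1.0]]
ft_force: [0.2, 0.8, 0.1]
grip_width: 0.0008
grip_force: 0.0
```

step_arm:
  steps: [0,-0.002,0,0,0,0,-0.002,0,0,0,0,-0.002,0,0,0,0,-0.001,0,0,0,0,-0.001,0,0,0]

```text
time_s: 5.3
position: [0.5278, -0.1866, 0.1912]
tool_rot: [[0.992, 0.129, -0.0], [0.129, -0.992, 0.0], [-0.0, -0.0, -1.0]]
ft_force: [1.2, 0.3, -0.3]
grip_width: -0.0001
grip_force: 0.6
```

step_arm:
  steps: [0,-0.001,0,0,0,0,-0.001,0,0,0,0,0,0,0,0]

```text
time_s: 5.55
position: [0.5255, -0.1869, 0.1912]
tool_rot: [[0.992, 0.129, -0.001], [0.129, -0.992, 0.0], [-0.001, -0.0, -1.0]]
ft_force: [-0.3, 0.8, -0.6]
grip_width: 0.0001
grip_force: 0.3
```

step_arm:
  steps: [0,-0.001,0,0,0,0,-0.001,0,0,0,0,0,0,0,0]

```text
time_s: 5.8
position: [0.5244, -0.1871, 0.1913]
tool_rot: [[0.992, 0.129, 0.001], [0.129, -0.992, 0.0], [0.001, -0.0, -1.0]]
ft_force: [2.2, 0.2, -2.4]
grip_width: 0.0
grip_force: 1.2
```

step_arm:
  steps: [0,-0.001,0,0,0,0,-0.001,0,0,0,0,0,0,0,0]

```text
time_s: 6.05
position: [0.5243, -0.1871, 0.1915]
tool_rot: [[0.992, 0.129, 0.005], [0.129, -0.992, 0.0], [0.005, 0.001, -1.0]]
ft_force: [6.2, 1.5, -5.7]
grip_width: -0.0
grip_force: 3.1
```

The door stopped: the force rose to 6 N with no further travel. I'll back off, raise the fingers and verify.

step_arm:
  steps: [0,0.004,0,0,0,0,0.006,0,0,0,0,0.008,0,0,0,0,0,0,-0.03,0,0,0,0,-0.03,0]

```text
time_s: 6.47
position: [0.5387, -0.185, 0.2502]
tool_rot: [[0.992, 0.129, -0.006], [0.129, -0.992, 0.001], [-0.006, -0.002, -1.0]]
ft_force: [0.8, -0.2, -0.6]
grip_width: -0.0001
grip_force: 0.0
```

step_arm:
  steps: [0,-0.03,0.03,-0.02,0,0,-0.03,0.03,0,0,0,-0.03,0.03,0,0,0,-0.03,0.03,0,0,0,0,0,0,0]

```text
time_s: 6.88
position: [0.433, -0.323, 0.2693]
tool_rot: [[0.993, 0.114, -0.005], [0.114, -0.993, -0.005], [-0.006, 0.004, -1.0]]
ft_force: [-0.9, -0.3, 0.2]
grip_width: -0.0
grip_force: 0.0
```

```bash
python3 - <<'E'
from h import *
A=cap('scene')['img'][90:250,150:330,::-1];B=cap('side')['img'][90:250,150:330,::-1]
cv2.imwrite('pics/n3.png',cv2.resize(np.hstack([A,B]),(798,355),interpolation=cv2.INTER_CUBIC))
s=robot.read_state();w=cap('wrist');print(np.round(w['hand_eye'],3).tolist())
p=s['position'];d=p-[.5872,-.3082,0];c,q=np.cos(.1293),np.sin(.1293);print(p,c*d[0]+q*d[1],-q*d[0]+c*d[1])
E
```

```text
[[0.001, 0.953, 0.304, 0.076], [1.0, -0.001, -0.0, 0.001], [0.0, 0.304, -0.953, -0.135], [0.0, 0.0, 0.0, 1.0]]
[ 0.43871005 -0.31643098  0.26913884] -0.14831171775383017 0.010984022861418348
```

View pics/n3.png

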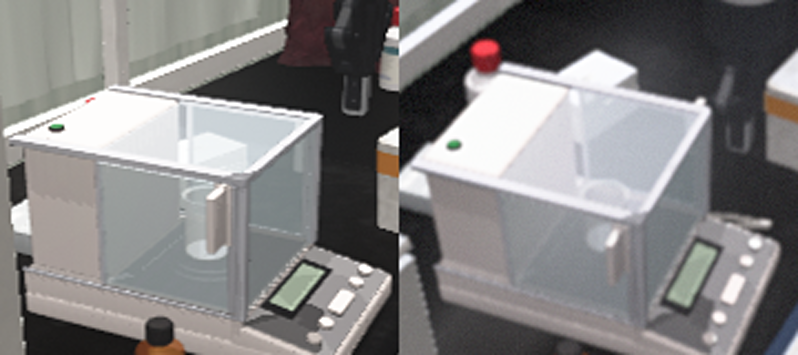

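The left door is shut, with the grip next to the front post at (217,218). The beaker is unmoved. The wrist camera sits 76 mm out on tool +x and would hit the shield's front pane when pressing, so I'll turn the tool 90° first.

step_arm:
  steps: [0,0,0,0,7,0,0,0,0,7,0,0,0,0,7,0,0,0,0,7,0,0,0,0,7]

```text
time_s: 7.45
position: [0.4423, -0.312, 0.2689]
tool_rot: [[0.885, -0.465, -0.0], [-0.465, -0.885, 0.001], [-0.0, -0.001, -1.0]]
ft_force: [0.0, -0.5, -0.7]
grip_width: 0.0003
grip_force: 0.0
```

step_arm:
  steps: [0,0,0,0,7,0,0,0,0,7,0,0,0,0,7,0,0,0,0,7,0,0,0,0,7]

```text
time_s: 7.87
position: [0.4423, -0.3119, 0.2689]
tool_rot: [[0.459, -0.889, -0.0], [-0.889, -0.459, 0.001], [-0.001, -0.0, -1.0]]
ft_force: [-0.6, -0.5, 0.3]
grip_width: 0.0001
grip_force: 0.0
```

step_arm:
  steps: [0,0,0,0,7,0,0,0,0,7,0,0,0,0,6,0,0,0,0,0,0,0,0,0,0]

```text
time_s: 8.28
position: [0.4419, -0.3125, 0.2689]
tool_rot: [[0.135, -0.991, -0.0], [-0.991, -0.135, 0.001], [-0.001, 0.0, -1.0]]
ft_force: [-0.3, 0.0, 0.5]
grip_width: 0.0004
grip_force: 0.0
```

```bash
cat > st.py <<'E'
from h import *
for i in range(3): imaging.capture('scene')
s=robot.read_state()
p=s['position'];R=s['tool_rot'];t=np.array([.4384,-.3275,.0555]);b=np.array([np.cos(.1293),np.sin(.1293),0])
t=t-.003*b
print(p.round(4),'tool shift to key',(R.T@(t-p)).round(4),'yaw err deg',np.degrees(np.arcsin(R[:,0]@b)).round(2),s['joints'].round(2),s['ft_force'].round(1))
E
python3 st.py
```

```text
[ 0.4411 -0.3135  0.269 ] tool shift to key [0.0136 0.0075 0.2135] yaw err deg 0.16 [ 0.28  0.34  0.32  2.   -0.14  0.82 -2.32] [0.1 0.2 0.2]
```

step_arm:
  steps: [0,0.0136,0.0075,0.02,0,0,0,0,0.03,0,0,0,0,0.04,0,0,0,0,0.04,0,0,0,0,0.03,0]

```text
time_s: 8.85
position: [0.4343, -0.328, 0.1067]
tool_rot: [[0.13, -0.992, -0.001], [-0.992, -0.13, 0.001], [-0.001, 0.001, -1.0]]
ft_force: [0.4, 0.1, 0.2]
grip_width: 0.0
grip_force: 0.0
```

step_arm:
  steps: [0,0,0,0.015,0,0,0,0,0,0,0,0,0,0,0]

```text
time_s: 9.1
position: [0.4346, -0.3285, 0.0935]
tool_rot: [[0.129, -0.992, -0.001], [-0.992, -0.129, 0.001], [-0.001, 0.001, -1.0]]
ft_force: [-0.5, -0.3, 0.2]
grip_width: 0.0
grip_force: 0.0
```

```bash
python3 st.py; python3 - <<'E'
from h import *
A=cap('scene')['img'][150:260,220:350,::-1];B=cap('side')['img'][150:260,220:350,::-1]
cv2.imwrite('pics/n4.png',cv2.resize(np.hstack([A,B]),(798,338),interpolation=cv2.INTER_CUBIC))
E
```

```text
[ 0.4359 -0.3295  0.0956] tool shift to key [-0.0017  0.0004  0.0401] yaw err deg -0.01 [ 0.41  0.59  0.21  2.12 -0.28  0.45 -2.18] [ 0.3 -0.4  0.7]
```

View pics/n4.png

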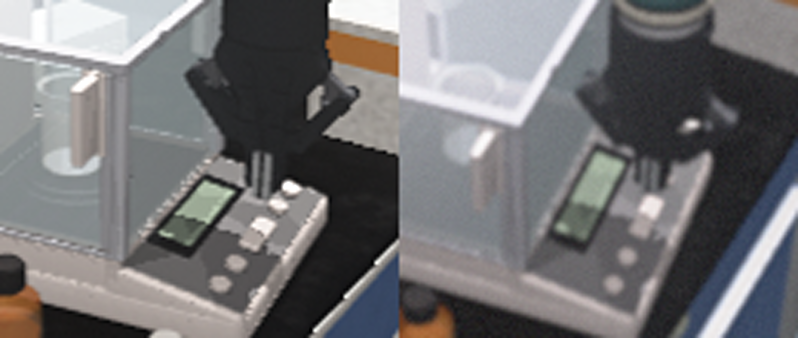

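The fingertips are above the tare key, with the knuckles clear of the front pane and the round keys well aside. I'll descend slowly.

step_arm:
  steps: [0,-0.0015,0,0.01,0,0,0,0,0.008,0,0,0,0,0.005,0,0,0,0,0.002,0,0,0,0,0,0]

```text
time_s: 9.77
position: [0.434, -0.3268, 0.0681]
tool_rot: [[0.128, -0.992, -0.002], [-0.992, -0.128, 0.001], [-0.001, 0.001, -1.0]]
ft_force: [0.2, -0.0, 0.2]
grip_width: 0.0002
grip_force: 0.0
```

step_arm:
  steps: [0,0,0,0.002,0,0,0,0,0.001,0,0,0,0,0.001,0,0,0,0,0,0]

```text
time_s: 10.1
position: [0.4346, -0.3272, 0.065]
tool_rot: [[0.129, -0.992, -0.0], [-0.992, -0.129, -0.0], [0.0, 0.0, -1.0]]
ft_force: [1.1, -0.2, -0.3]
grip_width: -0.0001
grip_force: 0.0
```

step_arm:
  steps: [0,0,0,0.001,0,0,0,0,0.001,0,0,0,0,0,0]

```text
time_s: 10.35
position: [0.4349, -0.3273, 0.0632]
tool_rot: [[0.128, -0.992, 0.001], [-0.992, -0.129, -0.0], [0.0, -0.0, -1.0]]
ft_force: [-0.0, 0.2, 1.9]
grip_width: -0.0
grip_force: 0.9
```

Contact. I'll press on in small steps, watching the force.

step_arm:
  steps: [0,0,0,0.001,0,0,0,0,0.001,0,0,0,0,0,0]

```text
time_s: 10.6
position: [0.4352, -0.3273, 0.0612]
tool_rot: [[0.129, -0.992, 0.001], [-0.992, -0.129, -0.0], [0.0, -0.001, -1.0]]
ft_force: [0.9, 1.0, 4.0]
grip_width: 0.0001
grip_force: 1.6
```

step_arm:
  steps: [0,0,0,0.001,0,0,0,0,0.0005,0,0,0,0,0,0]

```text
time_s: 10.85
position: [0.4354, -0.3272, 0.0603]
tool_rot: [[0.129, -0.992, 0.001], [-0.992, -0.129, -0.0], [0.0, -0.001, -1.0]]
ft_force: [-0.7, 1.4, 8.8]
grip_width: 0.0002
grip_force: 4.2
```

The force is 8.8 N, above the 4 N it takes to bottom the key, so it is right down. I'll release and lift away.

step_arm:
  steps: [0,0,0,-0.003,0,0,0,0,-0.005,0,0,0,0,-0.015,0,0,0,0,-0.03,0,0,0,0,-0.04,0]

```text
time_s: 11.27
position: [0.4321, -0.3256, 0.1511]
tool_rot: [[0.128, -0.992, -0.007], [-0.992, -0.128, 0.004], [-0.005, 0.006, -1.0]]
ft_force: [0.9, -1.0, -0.4]
grip_width: -0.0001
grip_force: 0.0
```

step_arm:
  steps: [0,0,0,-0.04,0,0,0,0,-0.04,0,0,0,0,-0.03,0,0,0,0,0,0,0,0,0,0,0]

```text
time_s: 11.68
position: [0.4349, -0.3277, 0.2643]
tool_rot: [[0.128, -0.992, 0.003], [-0.992, -0.128, -0.002], [0.002, -0.003, -1.0]]
ft_force: [-0.5, 0.6, -0.5]
grip_width: -0.0
grip_force: 0.0
```

```bash
python3 - <<'E'
from h import *
A=cap('scene')['img'][110:280,180:350,::-1];B=cap('side')['img'][110:280,180:350,::-1]
cv2.imwrite('pics/n5.png',cv2.resize(np.hstack([A,B]),(798,399),interpolation=cv2.INTER_CUBIC))
E
```

```text
(no output)
```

View pics/n5.png

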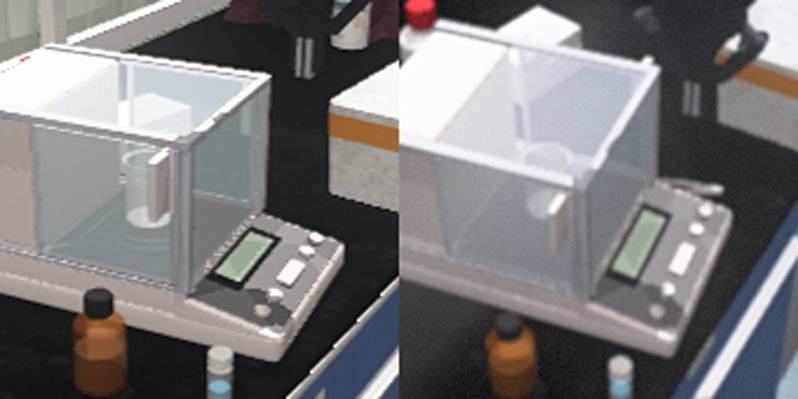

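The door is shut (grip at (158,185)), the tare key is back up at (290,272), and the vial, bottle, beaker and tweezers are undisturbed. Handing in.

```bash
python3 -c "
from plant import robot
print(robot.finish_job())"
```

```text
the job is handed in; nothing more can be done
None
```

I pushed the left door fully shut, then pressed the tare key right down and let it come back up. I handed the job in at about 12 s; the last picture shows the robot clear and the beaker, right door and surrounding items where they were.

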